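# Close up the cold sample case

### The arm

A 7-joint arm with a two-finger parallel gripper is mounted at the origin on the work surface. World frame = base frame: x ahead of the robot, y to its left, z up, the work surface at z = 0. Lengths are in m, angles in rad, forces in N, time in s.
With the tool pointing down it reaches from about 0.4 to 0.875 m from the base axis. Payload 6.5 kg.
Tool frame: the origin (TCP) lies on the centre line of the jaws, within the pads' length; the fingertips stand 8 mm ahead of it and the grasp point (between the pads) lies 11 mm behind it; z points along the fingers, y is the line along which they close (so a half turn about z gives the same grasp; the last joint's range is limited). The gripper opens to 85 mm and grips with 20 to 120 N. Pads are 22 mm wide; open, the fingers measure 114 mm over their backs; the gripper's body (76 mm by 85 mm) begins 54 mm behind the grasp point. The pads swing forward as they close: fully open they stand 13 mm farther back than shut.
Start: joints at [1.067, 0.536, -0.004, 1.538, 0.003, 1.067, -0.071], TCP at [0.276, -0.589, 0.239] pointing down, gripper open.
Joint ranges: [-2.7, 2.7], [-0.37, 2.16], [-1.27, 1.26], [0.24, 2.4], [-1.31, 4.45], [0.19, 1.91], [-2.76, 2.76]. Speed limits (rad/s): [2.39, 2.39, 3.14, 3.14, 3.14, 3.14, 3.14].

### API

Orientations are given as a rotation vector (axis times angle).
In Python, from rig import * gives the robot as it stands.
- The arm moves only by the tool drive_tool, never from a script. Its arguments are lists of equal length, an entry for each row: "offset": the shift along the tool's x, y, z in mm, a list of three; "rot": the turn, a rotation vector about the tool's x, y, z in degrees, a list of three; "hand": the closure, from 0 (fully open) to 1 (shut). In form: {"offset": [[tx, ty, tz], ...], "rot": [[ax, ay, az], ...], "hand": [hand, ...]}. A call has 1 to 10 rows; each row is the pose to reach, as a shift and turn from the pose commanded when the call began, along the tool's axes at that moment; what a row does not reach only later rows make up. A row lasts 1/8 s, in which the tool goes at most 62.5 mm and 10.7 degrees, less where a joint would pass 70% of its speed; a pose out of reach is approached as far as the arm can. A call with a gripper value outside its range is refused whole. The fingers move at their own pace and stop on an object; "newtons" is the grip in N (left out, the last holds). Time passes only in rows, so rows that repeat a pose let the fingers close. It gives the time, the measured TCP pose, the force, the opening and the grip force at its end, in the units of the state.
- observe(): the state, without advancing time (a new reading comes with each control period).
- camera(name): name is "scene" or "top" or "wrist"; returns a dict with "img" (384x512x3 uint8, blue, green, red), "fx", "fy", "cx", "cy" (pixels), "xyz" and "orientation" of the camera in the world. Camera axes: x right, y down, z forward; pixel columns grow to the right and rows downward; lengths in m; the calibration is good to about 2 mm. A picture is of the moment at which its call begins. There is no depth.
- sign_off(): hands the job in; it is judged then, once.
The state is a dict: "time_s": time; "joint_pos": joint angles; "qvel": joint speeds; "joint_efforts": joint torques, N m; "tcp_pos": TCP position; "tcp_rot": TCP orientation; "wrist_force": force on the tool from outside, world axes, zero at the start; "torque": the same for the moment, N m; "width": opening from 0.0 (shut) to 1.0 (fully open); "grasp_force": force on a finger pad.
Only numpy, scipy, OpenCV 4.12 (cv2) and the standard library are available. Lean on these libraries where they do the work, as an engineer would, in place of code of your own. Each camera call takes 0.05 s, during which the arm holds its last target. There are 200 camera calls.

### The job

Get the white sample case ready for the cold store: with the fingertips, push the upright orange hold-down flap down until it lies flat over the tubes, and only then swing the blue cover over it and press it fully shut. Just push the parts, do not lift, tip or shove the case, and leave the bottle, the jar and the tube rack standing where they are. Finish with the cover shut and the hand clear.

Things in the scene. Friction and masses are not known exactly. Their poses are not given: they have to be found in the camera images.
- case: Heavy (3 to 4.5 kg) loose white insulated case holding blue and white capped tubes, open at the top: 220 mm along its x, 160 mm along its y, 100 mm high, walls 12 mm. Origin: centre of its underside, on the bench; z up. The blue cover is hinged along its +y rim, the orange flap just inside its -y wall; both hinge lines run along the case's x. Yaw varies.
- flap (a joint): Angle (rad) of the orange hold-down flap, a plate 180 mm wide along the case's x and 4 mm thick, reaching 121 mm from its hinge (the main plate reaches 110 mm; the last 11 mm is a 50 mm wide tab in the middle). 0 = flat over the tubes, its upper face 14 mm below the case rim, its free edge towards the case's +y; 1.57 = standing upright; stop at 1.9. It stays where it is left (hinge friction about 0.09 N m, so about 1 N at its edge moves it).
- cover (a joint): Angle (rad) of the blue cover, a plate 220 x 160 mm, 18 mm thick, with a grey lip (60 mm wide, 10 mm long) in the middle of its free edge. 0 = shut flat on the case rim (its upper face then 118.5 mm above the bench); 1.57 = upright above the +y rim; more = leaning outwards to the case's +y; stop at 2.2. It stays where it is left (hinge friction about 0.42 N m, so 3 to 5 N near its free edge moves it). It cannot shut while the flap stands.
- flap_hinge (a point): Middle of the flap's hinge line: case frame (0, -64, 84) mm, in the mid-plane of the flap's thickness.
- flap_edge (a point): Middle of the flap's free edge, at the tip of its tab, 121 mm from the hinge line.
- cover_hinge (a point): Middle of the cover's hinge line: case frame (0, 80, 100.5) mm, in the plane of the cover's underside (the face that lies on the rim); the cover's outer face is 18 mm from that plane.
- cover_edge (a point): Middle of the cover's free edge (without lip), halfway through its thickness, 160 mm from the hinge line.
- bottle_mid (a point): Centre (60 mm up) of a loose amber bottle with black cap, 60 mm across, 120 mm high, standing near the case. Bystander.
- jar_mid (a point): Centre (37 mm up) of a loose clear jar with red cap, 64 mm across, 75 mm high. Bystander.
- tube_rack_mid (a point): Centre (48 mm up) of a loose blue rack with six blue-capped tubes, 60 x 90 mm, 96 mm high. Bystander.

How it is judged:
By the outcome, as a careful person would: the job done as asked, in the order asked, and still so for the second after the job is handed in, with the robot touching nothing.
It also fails if it takes over 64 s, if anything falls off the work surface, if the arm or the gripper's body presses on something with over 40 N, if the wrist force passes 120 N, or if a joint passes its speed limit or range.

## Working session

There is one attempt and no reset: what is moved stays moved. The work goes in short steps, Python scripts to look and compute and a tool call to move; the robot and the scene stay as the last step left them, time stands still between calls to the robot, and variables do not carry over. Pictures are saved under pics/ and viewed, at most 10 in all, crops included, and the job is handed in when it is done.

Besides the shell and the picture viewer there is one more tool, called after "Request:" as name(argument=value, ...), one argument or row to a line, values as JSON. drive_tool: Moves the arm, as the interface text tells. Its arguments: {"type":"object","properties":{"offset":{"type":"array"},"rot":{"type":"array"},"hand":{"type":"array"},"newtons":{"type":"number"}},"required":["offset","rot","hand"]}

```bash
mkdir -p pics; ls; python3 - <<'E'
from rig import *
import cv2
for n in ("scene","top"):
    c=camera(n); cv2.imwrite(f"pics/{n}0.png",c["img"])
    print(n,{k:v for k,v in c.items() if k!="img"})
print(observe())
E
```

```text
pics
scene {'fx': 348.0956088187693, 'fy': 348.0956088187693, 'cx': 257.7572346997331, 'cy': 196.10473597903766, 'xyz': array([ 1.15995144, -0.01095797,  0.69638524]), 'orientation': array([-1.82252493, -1.72848934,  0.70198621])}
top {'fx': 352.8564194128718, 'fy': 352.8564194128718, 'cx': 254.44358737596735, 'cy': 189.5911719758893, 'xyz': array([0.48962929, 0.03119938, 0.86747017]), 'orientation': array([-2.18068796,  2.13628462, -0.18013669])}
{'time_s': 0.1, 'joint_pos': array([ 1.06680163,  0.5371096 , -0.00439947,  1.53877517,  0.00260529,
        1.06731718, -0.07120667]), 'qvel': array([-9.69764787e-04, -3.59503061e-03,  5.05103854e-05, -1.76891136e-03,
       -6.57382323e-04,  8.01559726e-04,  7.68637718e-04]), 'joint_efforts': array([ 2.98237697e-03, -5.84561992e+01,  1.05256800e+00, -2.59777880e+01,
        1.27330076e-02,  4.53508153e-03,  5.61189597e-05]), 'tcp_pos': array([ 0.27528795, -0.58820287,  0.23848831]), 'tcp_rot': array([-3.06512284e+00, -6.81927702e-01,  7.63843322e-04]), 'wrist_force': array([ 0.00623077,  0.08145165, -0.85861941]), 'torque': array([-0.04584862,  0.05265014,  0.0098    ]), 'grasp_force': 0.0, 'width': 0.9985816397454719}
```

View pics/scene0.png

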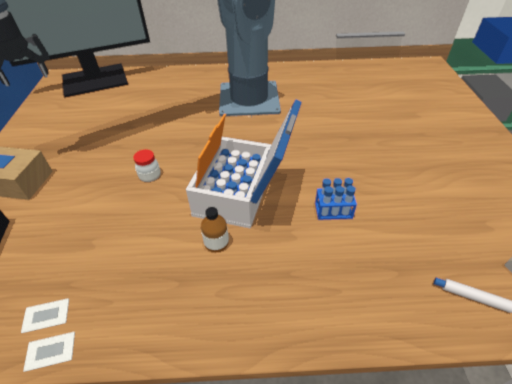

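View pics/top0.png

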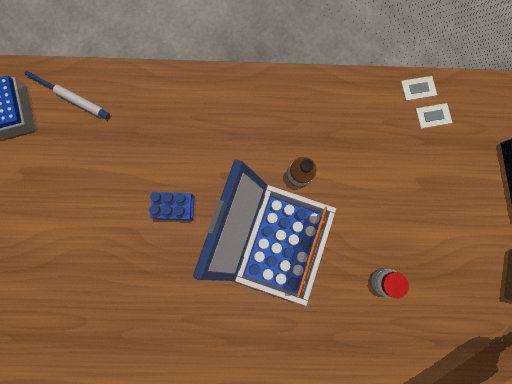

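```bash
python3 - <<'E'
import cv2
a=cv2.imread("pics/top0.png")[150:315,185:350]; a=cv2.resize(a,None,fx=3.6,fy=3.6,interpolation=cv2.INTER_CUBIC); cv2.imwrite("pics/topc.png",a)
a=cv2.imread("pics/scene0.png")[95:255,180:310]; a=cv2.resize(a,None,fx=3.6,fy=3.6,interpolation=cv2.INTER_CUBIC); cv2.imwrite("pics/scenec.png",a)
E
```

```text
(no output)
```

View pics/topc.png

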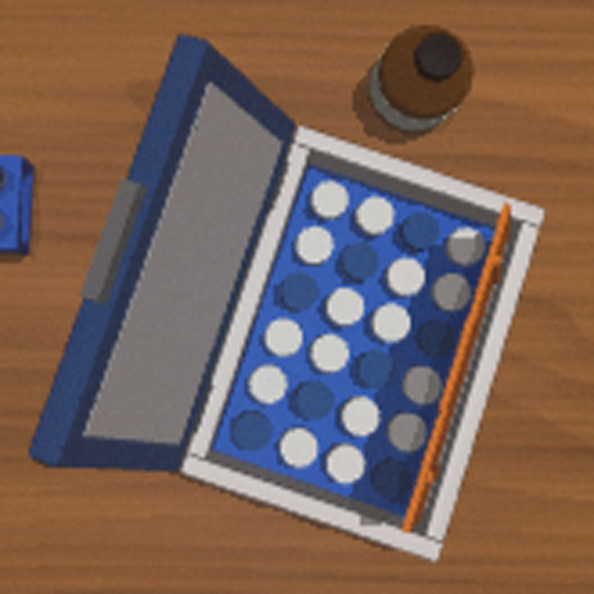

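View pics/scenec.png

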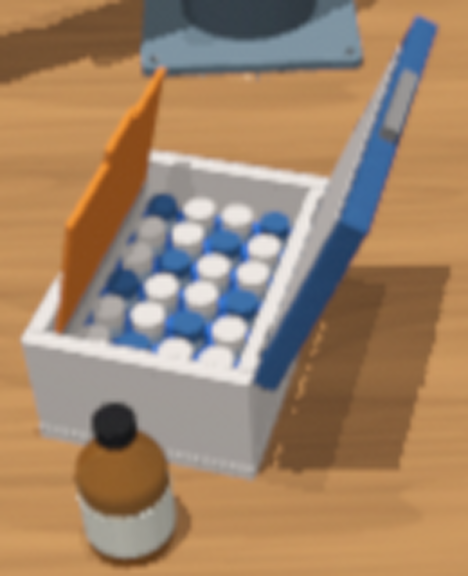

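```bash
cat > fit.py <<'E'
import numpy as np
from scipy.optimize import least_squares
from scipy.spatial.transform import Rotation as R
C={"top":(352.8564,254.4436,189.5912,[0.48962929,0.03119938,0.86747017],[-2.18068796,2.13628462,-0.18013669],(185,150)),
"scene":(348.0956,257.757,196.105,[1.15995144,-0.01095797,0.69638524],[-1.82252493,-1.72848934,0.70198621],(180,95))}
def proj(n,p):
    f,cx,cy,t,o,_=C[n]; q=R.from_rotvec(o).inv().apply(np.asarray(p)-t); return np.array([f*q[0]/q[2]+cx,f*q[1]/q[2]+cy])
def ray(n,u,z):
    f,cx,cy,t,o,_=C[n]; d=R.from_rotvec(o).apply([(u[0]-cx)/f,(u[1]-cy)/f,1]); t=np.array(t); return t+d*(z-t[2])/d[2]
def fl(x,r,a,off=0): return [x,-64+r*np.cos(a)-off*np.sin(a),84+r*np.sin(a)+off*np.cos(a)]
def cv(x,r,a,off=0): return [x,80-r*np.cos(a)+off*np.sin(a),100.5+r*np.sin(a)+off*np.cos(a)]
def W(P,c): return np.append(R.from_euler('z',P[2]).apply(np.array(c)/1000)[:2]+P[:2], c[2]/1000)
rim=lambda sx,sy:(lambda P:[sx*110,sy*80,100])
M=[("top",(545,210),rim(1,-1)),("top",(300,127),rim(1,1)),("top",(437,560),rim(-1,-1)),("top",(183,472),rim(-1,1)),
("scene",(25,340),rim(1,-1)),("scene",(40,432),lambda P:[110,-80,0]),("scene",(255,474),lambda P:[110,80,0]),
("top",(507,205),lambda P:fl(90,110,P[3])),("top",(408,530),lambda P:fl(-90,110,P[3])),
("scene",(65,232),lambda P:fl(90,110,P[3])),("scene",(163,70),lambda P:fl(-90,110,P[3])),
("top",(183,35),lambda P:cv(110,160,P[4],18)),("top",(32,455),lambda P:cv(-110,160,P[4],18)),
("scene",(345,225),lambda P:cv(110,160,P[4],0)),("scene",(372,236),lambda P:cv(110,160,P[4],18)),("scene",(437,24),lambda P:cv(-110,160,P[4],18))]
def res(P): return np.concatenate([proj(n,W(P,g(P)))-(np.array(u)/3.6+C[n][5]) for n,u,g in M])
if __name__=="__main__":
    s=least_squares(res,[0.45,0,-.3,1.5,1.9],loss='soft_l1'); P=s.x; print(P); print(res(P).reshape(-1,2).round(1).tolist())
    for k,c in dict(fh=fl(0,0,0),fe=fl(0,121,P[3]),ch=cv(0,0,0),ce=cv(0,160,P[4],9)).items(): print(k,W(P,c).round(3))
    print("bottlecap",ray("top",(435/3.6+185,55/3.6+150),.12),"jar",ray("top",(396,285),.075))
E
python3 fit.py
```

```text
[ 0.48303757 -0.05815959 -0.3057357   1.34119237  1.95039896]
[[0.3, -0.7], [-0.8, -0.8], [0.4, 0.8], [-0.9, 0.5], [-2.7, 0.3], [-0.5, 1.5], [-1.4, 1.6], [-0.3, -0.6], [-0.8, 0.4], [-0.0, -1.3], [-1.5, -0.4], [-3.2, -1.0], [-3.2, 0.6], [-1.5, -1.3], [-0.8, -0.5], [0.1, 0.3]]
fh [ 0.464 -0.119  0.084]
fe [ 0.472 -0.093  0.202]
ch [0.507 0.018 0.1  ]
ce [0.527 0.083 0.246]
bottlecap [ 0.65281057 -0.09643795  0.12      ] jar [ 0.3978126  -0.30335246  0.075     ]
```

```bash
cat > h.py <<'E'
from fit import *
from rig import *
P=np.array([0.483,-0.058,-0.306,1.34,1.95])
ex=R.from_euler('z',P[2]).apply([0,1,0]); ez=np.array([0,0,-1.]); T=R.from_matrix(np.c_[ex,np.cross(ez,ex),ez])
def rows(tips):  # tips: case-frame fingertip centre, mm
    s=observe(); r0=R.from_rotvec(s["tcp_rot"])
    for t in tips: print(list(t), r0.inv().apply(W(P,np.add(t,[0,0,8]))-s["tcp_pos"]).__mul__(1000).round(0).tolist())
    print("rot",(r0.inv()*T).as_rotvec(degrees=True).round(1), "F",s["wrist_force"].round(1),"t",s["time_s"])
E
python3 -c "
from h import *
rows([(0,-150,230),(0,-105,230),(0,-95,165)])"
```

```text
[0, -150, 230] [311.0, -282.0, 1.0]
[0, -105, 230] [342.0, -315.0, 1.0]
[0, -95, 165] [349.0, -322.0, 66.0]
rot [ -0.1  -0.  -47.4] F [ 0.   0.1 -0.9] t 0.1
```

Request:
drive_tool(
  offset=[
    [40,-36,0],
    [85,-78,0],
    [130,-118,0],
    [175,-159,0],
    [220,-200,0],
    [265,-240,0],
    [300,-272,0],
    [311,-282,0],
    [311,-282,0],
  ],
  rot=[
    [0,0,-7],
    [0,0,-14],
    [0,0,-21],
    [0,0,-28],
    [0,0,-35],
    [0,0,-42],
    [0,0,-47.4],
    [0,0,-47.4],
    [0,0,-47.4],
  ],
  hand=[1,1,1,1,1,1,1,1,1],
)

```text
time_s: 1.23
tcp_pos: [0.4377, -0.2011, 0.2391]
tcp_rot: [-2.533, -1.858, 0.001]
wrist_force: [-0.4, -0.7, -0.6]
width: 0.0
grasp_force: 0.0
```

```bash
python3 -c "
from h import *
a=[1.34,1.2,1.05,.9,.75,.6,.45,.3,.15]
rows([(0,-130,170),(0,-95,162)]+[tuple(np.add(fl(0,80,x-.05,2),[0,-11,0]).round(0)) for x in a])
c=camera('wrist');import cv2;cv2.imwrite('pics/w1.png',c['img'])
c=camera('top');cv2.imwrite('pics/t1.png',c['img'])"
```

```text
[0, -130, 170] [20.0, 0.0, 61.0]
[0, -95, 162] [55.0, 0.0, 69.0]
[np.float64(0.0), np.float64(-55.0), np.float64(161.0)] [95.0, 0.0, 70.0]
[np.float64(0.0), np.float64(-44.0), np.float64(158.0)] [106.0, 0.0, 73.0]
[np.float64(0.0), np.float64(-33.0), np.float64(152.0)] [117.0, 0.0, 79.0]
[np.float64(0.0), np.float64(-24.0), np.float64(145.0)] [126.0, 0.0, 86.0]
[np.float64(0.0), np.float64(-15.0), np.float64(137.0)] [135.0, 0.0, 94.0]
[np.float64(0.0), np.float64(-8.0), np.float64(128.0)] [142.0, 0.0, 103.0]
[np.float64(0.0), np.float64(-2.0), np.float64(117.0)] [148.0, 0.0, 114.0]
[np.float64(0.0), np.float64(2.0), np.float64(106.0)] [152.0, 0.0, 125.0]
[np.float64(0.0), np.float64(4.0), np.float64(94.0)] [154.0, 0.0, 137.0]
rot [-0.   0.   0.1] F [-0.4 -0.7 -0.6] t 1.225
```

Request:
drive_tool(
  offset=[
    [10,0,35],
    [25,0,69],
    [55,0,70],
    [75,0,70],
    [87,0,70],
    [95,0,70],
    [106,0,73],
    [117,0,79],
  ],
  rot=[
    [0,0,0],
    [0,0,0],
    [0,0,0],
    [0,0,0],
    [0,0,0],
    [0,0,0],
    [0,0,0],
    [0,0,0],
  ],
  hand=[1,1,1,1,1,1,1,1],
)

```text
time_s: 2.33
tcp_pos: [0.4732, -0.0899, 0.1602]
tcp_rot: [2.534, 1.855, 0.0]
wrist_force: [0.7, -0.5, 0.7]
width: -0.004
grasp_force: 0.6
```

Request:
drive_tool(
  offset=[
    [9,0,7],
    [18,0,15],
    [25,0,24],
    [31,0,35],
    [35,0,46],
    [37,0,56],
    [37,0,60],
  ],
  rot=[
    [0,0,0],
    [0,0,0],
    [0,0,0],
    [0,0,0],
    [0,0,0],
    [0,0,0],
    [0,0,0],
  ],
  hand=[1,1,1,1,1,1,1],
)

```text
time_s: 3.2
tcp_pos: [0.4835, -0.0544, 0.0994]
tcp_rot: [-2.533, -1.857, 0.002]
wrist_force: [-0.2, 1.3, 1.5]
width: -0.0
grasp_force: 0.3
```

```bash
python3 -c "
from h import *
rows([(0,5,86),(0,5,84)])
c=camera('scene');import cv2
a=cv2.resize(c['img'][60:260,160:360],None,fx=2.9,fy=2.9);cv2.imwrite('pics/s2.png',a)"
```

```text
[0, 5, 86] [1.0, 1.0, 5.0]
[0, 5, 84] [1.0, 1.0, 7.0]
rot [-0.1  0.   0. ] F [-0.2  1.3  1.5] t 3.2
```

View pics/s2.png

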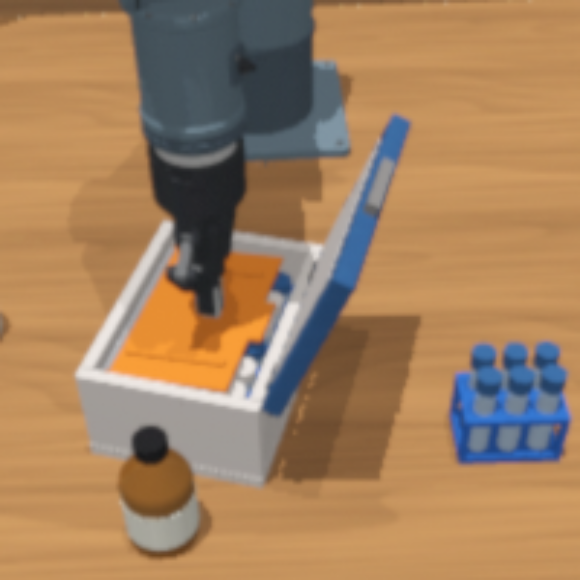

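The flap is nearly flat under the fingers (finger at ~(210,310) in the crop), and the case has not moved. I'll press it home.

Request:
drive_tool(
  offset=[
    [4,0,4],
    [6,0,7],
    [8,0,9],
    [8,0,9],
  ],
  rot=[
    [0,0,0],
    [0,0,0],
    [0,0,0],
    [0,0,0],
  ],
  hand=[1,1,1,1],
)

```text
time_s: 3.75
tcp_pos: [0.486, -0.0493, 0.0936]
tcp_rot: [2.533, 1.854, -0.006]
wrist_force: [-11.1, -6.1, 34.1]
width: 0.002
grasp_force: 16.9
```

Request:
drive_tool(
  offset=[
    [0,0,-30],
    [0,0,-80],
    [0,0,-140],
    [0,0,-200],
    [0,0,-225],
    [0,0,-225],
  ],
  rot=[
    [0,0,0],
    [0,0,0],
    [0,0,0],
    [0,0,0],
    [0,0,0],
    [0,0,0],
  ],
  hand=[1,1,1,1,1,1],
)

```text
time_s: 4.5
tcp_pos: [0.4876, -0.0469, 0.3183]
tcp_rot: [2.531, 1.855, 0.005]
wrist_force: [-0.1, 0.5, -0.5]
width: -0.002
grasp_force: 0.0
```

```bash
python3 -c "
from h import *
rows([(0,215,308),(0,215,210),(0,180,210)])
c=camera('top');import cv2
a=cv2.resize(c['img'][130:320,150:350],None,fx=2.9,fy=2.9);cv2.imwrite('pics/t3.png',a)"
```

```text
[0, 215, 308] [203.0, -1.0, 2.0]
[0, 215, 210] [203.0, -1.0, 100.0]
[0, 180, 210] [168.0, -1.0, 100.0]
rot [ 0.3 -0.   0. ] F [-0.1  0.5 -0.5] t 4.5
```

View pics/t3.png

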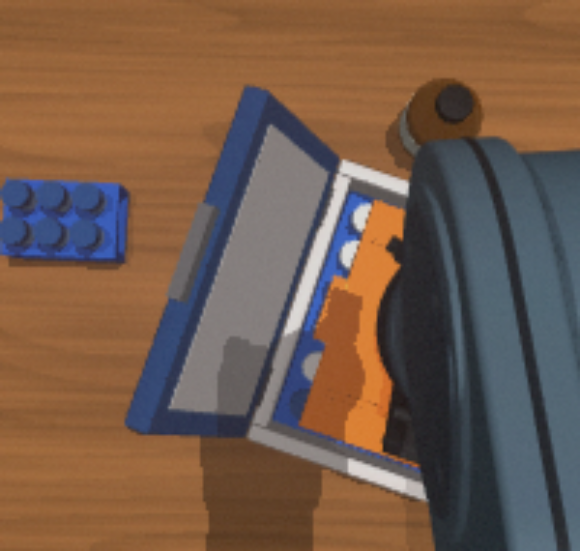

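Request:
drive_tool(
  offset=[
    [30,0,0],
    [80,0,0],
    [130,0,0],
    [175,0,0],
    [203,0,0],
    [208,0,20],
    [208,0,60],
    [208,0,92],
    [208,0,92],
  ],
  rot=[
    [0,0,0],
    [0,0,0],
    [0,0,0],
    [0,0,0],
    [0,0,0],
    [0,0,0],
    [0,0,0],
    [0,0,0],
    [0,0,0],
  ],
  hand=[1,1,1,1,1,1,1,1,1],
)

```text
time_s: 5.68
tcp_pos: [0.5463, 0.1506, 0.2205]
tcp_rot: [-2.531, -1.856, 0.012]
wrist_force: [-0.2, 0.7, 1.0]
width: 0.003
grasp_force: 0.0
```

```bash
python3 -c "
from h import *
rows([(0,y,218) for y in (180,165,150,130,110)]+[tuple(map(int,np.add(cv(0,120,x-.04,18),[0,11,0]))) for x in (1.57,1.4,1.25,1.1,.95,.8,.65,.5,.35,.2,.1,.04)])"
```

```text
[0, 180, 218] [-38.0, 2.0, -5.0]
[0, 165, 218] [-53.0, 2.0, -5.0]
[0, 150, 218] [-68.0, 2.0, -5.0]
[0, 130, 218] [-88.0, 2.0, -5.0]
[0, 110, 218] [-108.0, 2.0, -5.0]
[0, 104, 221] [-114.0, 2.0, -8.0]
[0, 83, 221] [-135.0, 2.0, -8.0]
[0, 65, 219] [-153.0, 2.0, -6.0]
[0, 48, 213] [-170.0, 2.0, 0.0]
[0, 31, 206] [-187.0, 2.0, 7.0]
[0, 16, 196] [-202.0, 2.0, 17.0]
[0, 2, 183] [-216.0, 3.0, 30.0]
[0, -8, 169] [-226.0, 3.0, 44.0]
[0, -17, 154] [-235.0, 3.0, 59.0]
[0, -24, 137] [-242.0, 3.0, 76.0]
[0, -27, 125] [-245.0, 3.0, 88.0]
[0, -29, 118] [-247.0, 3.0, 95.0]
rot [-0.4  0.2  0.1] F [-0.2  0.7  1. ] t 5.675
```

Request:
drive_tool(
  offset=[
    [-25,1,-3],
    [-40,2,-5],
    [-53,2,-5],
    [-65,2,-5],
    [-77,2,-5],
    [-90,2,-5],
    [-103,2,-6],
    [-114,2,-8],
  ],
  rot=[
    [0,0,0],
    [0,0,0],
    [0,0,0],
    [0,0,0],
    [0,0,0],
    [0,0,0],
    [0,0,0],
    [0,0,0],
  ],
  hand=[1,1,1,1,1,1,1,1],
)

```text
time_s: 6.68
tcp_pos: [0.5168, 0.0418, 0.2326]
tcp_rot: [2.533, 1.857, 0.002]
wrist_force: [3.1, 2.8, -0.7]
width: -0.0
grasp_force: 1.8
```

```bash
python3 -c "
from h import *
rows([tuple(map(int,np.add(cv(0,120,x-.04,18),[0,11,0]))) for x in (1.57,1.4,1.25,1.1,.95,.8,.65,.5,.35,.2,.1,.04)])
c=camera('scene');import cv2
a=cv2.resize(c['img'][60:260,160:360],None,fx=2.9,fy=2.9);cv2.imwrite('pics/s4.png',a)"
```

```text
[0, 104, 221] [-1.0, -2.0, 4.0]
[0, 83, 221] [-22.0, -2.0, 4.0]
[0, 65, 219] [-40.0, -2.0, 6.0]
[0, 48, 213] [-57.0, -2.0, 12.0]
[0, 31, 206] [-74.0, -2.0, 19.0]
[0, 16, 196] [-89.0, -2.0, 29.0]
[0, 2, 183] [-103.0, -2.0, 42.0]
[0, -8, 169] [-113.0, -2.0, 56.0]
[0, -17, 154] [-122.0, -2.0, 71.0]
[0, -24, 137] [-129.0, -2.0, 88.0]
[0, -27, 125] [-132.0, -2.0, 100.0]
[0, -29, 118] [-134.0, -2.0, 107.0]
rot [ 0. -0.  0.] F [ 3.1  2.8 -0.7] t 6.675
```

View pics/s4.png

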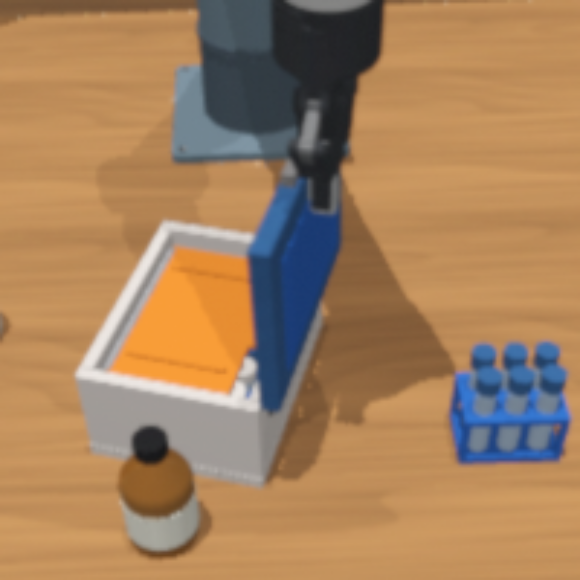

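The cover is now about upright at (290,290), the flap lies flat at (200,320), and the case is in place. I'll continue along the arc.

Request:
drive_tool(
  offset=[
    [-11,0,4],
    [-22,0,4],
    [-40,0,6],
    [-57,0,12],
    [-74,0,19],
    [-89,0,29],
    [-103,0,42],
    [-113,0,56],
  ],
  rot=[
    [0,0,0],
    [0,0,0],
    [0,0,0],
    [0,0,0],
    [0,0,0],
    [0,0,0],
    [0,0,0],
    [0,0,0],
  ],
  hand=[1,1,1,1,1,1,1,1],
)

```text
time_s: 7.72
tcp_pos: [0.482, -0.0673, 0.1752]
tcp_rot: [2.534, 1.856, -0.002]
wrist_force: [-0.2, -0.2, 3.1]
width: -0.002
grasp_force: 1.3
```

Request:
drive_tool(
  offset=[
    [-6,0,9],
    [-11,0,18],
    [-16,0,29],
    [-20,0,39],
    [-22,0,46],
    [-23,0,50],
  ],
  rot=[
    [0,0,0],
    [0,0,0],
    [0,0,0],
    [0,0,0],
    [0,0,0],
    [0,0,0],
  ],
  hand=[1,1,1,1,1,1],
)

```text
time_s: 8.48
tcp_pos: [0.4759, -0.0873, 0.1263]
tcp_rot: [-2.533, -1.857, -0.0]
wrist_force: [-10.4, 3.4, 40.3]
width: -0.001
grasp_force: 20.1
```

Request:
drive_tool(
  offset=[
    [0,0,-10],
    [0,0,-50],
    [0,0,-110],
    [-60,0,-130],
    [-120,0,-130],
    [-180,0,-130],
    [-220,0,-130],
    [-220,0,-130],
  ],
  rot=[
    [0,0,0],
    [0,0,0],
    [0,0,0],
    [0,0,0],
    [0,0,0],
    [0,0,0],
    [0,0,0],
    [0,0,0],
  ],
  hand=[1,1,1,1,1,1,1,1],
)

```text
time_s: 9.48
tcp_pos: [0.4076, -0.301, 0.2564]
tcp_rot: [2.539, 1.849, -0.002]
wrist_force: [0.0, 0.9, -0.4]
width: -0.002
grasp_force: 0.0
```

```bash
python3 -c "
from h import *
c=camera('scene');import cv2
a=cv2.resize(c['img'][60:260,110:360],None,fx=2.9,fy=2.9);cv2.imwrite('pics/s5.png',a);print(observe()['wrist_force'])
print((np.array([(proj('scene',W(P,cv(x,160,0,18)))-[110,60])*2.9 for x in(110,-110)])).round())"
```

```text
[0.20407307 0.22209651 0.12976071]
[[212. 360.]
 [303. 204.]]
```

View pics/s5.png

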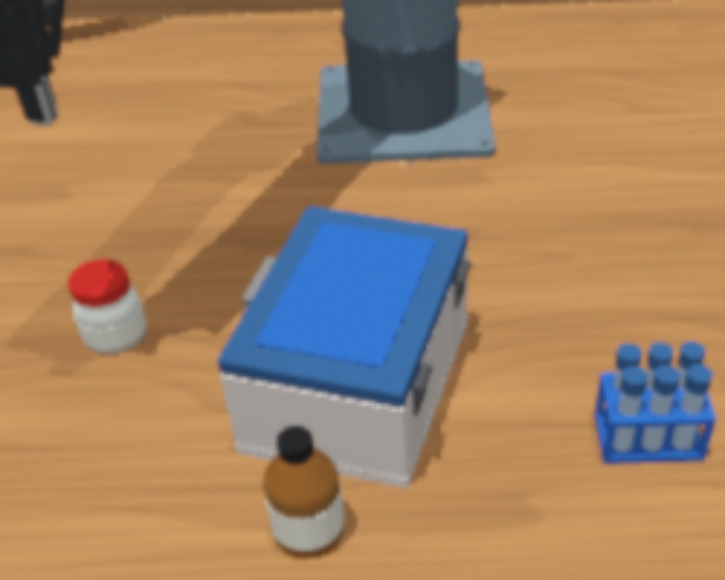

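The cover lies flat on the rim, with corners at (222,368) and (308,207). The bottle, jar and rack are standing where they were, and the hand is clear.

```bash
python3 -c "
from rig import *
print(sign_off())"
```

```text
the job is handed in; nothing more can be done
None
```

The orange flap was pushed flat first, then the blue cover was pressed fully shut; the case and bystanders look unmoved, the hand is clear, and the job was handed in at about 9.5 s.

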